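# Seat the open book under the glass of the copying cradle

### The job

The open book on the copying cradle lies crooked and too far forward, with the glass resting on it. Press the red end of the lever down until the spring catch snaps over and keeps the glass up by itself, push the book back with the fingertips until it sits square and fully home against the rear stop, then press the yellow tab down to free the lever, so that the glass comes down on the book again. Only press and push: pick nothing up, do not touch the glass plate, never push the book while the glass is down, and leave the pack of cards, the eraser and the bone folder where they lie.

Things in the scene. Friction and masses are not known exactly. Their poses are not given: they have to be found in the camera images.
- cradle: copying cradle, fixed: grey plinth with a black bed 35 mm above the table. Origin on the table; x from its open front to the rear, y left, z up. Plinth x -0.11 to +0.13, y -0.15 to +0.15. Rear stop: aluminium bar, 20 mm above the bed, front face at x = +0.108. On the right: lever (y = -0.162) and spring catch (x = -0.05, y -0.17 to -0.245) on a 12 mm high flange (x -0.105 to +0.06, to y = -0.203)
- plate (a joint): framed glass plate, 284 mm wide, 196 mm deep, 12 mm thick, about 1 kg, hinged along its rear edge (axis at x = +0.12, z = 0.0715 of the cradle), damped. Angle in rad: about 0 = level on the book; grows as its front edge rises; about 0.65 when held up by the caught lever (front edge then about 0.19 m above the table, 40 mm farther back than when down)
- lever (a joint): steel lever, pivoted at x = +0.01, y = -0.162, z = 0.088 of the cradle. Its short rear end lies under a lug of the glass plate; its long front end with a red pad stands up. Angle in rad: about 0 = long end up; grows as it is pressed down; caught at about 0.61, then held at 0.60; hard stop 0.65. Takes 5 to 13 N pressed slowly (0.05 m/s), more when fast
- lever_pad (a point): middle of the top face of the red pad on the lever's long end (58 mm along the lever, 26 mm wide, 12 mm thick). About 0.17 m above the table when up, 0.07 m when caught; on the way down it swings about 20 mm towards the robot. Moves with the lever
- catch (a joint): spring catch beside the lever: steel hook on a pivot along the cradle's x, with a yellow tab sticking out to the right. Angle in rad: 0 = closed; grows as the tab is pressed down (the hook leans away from the lever); lets go of the lever at about 0.2; hard stop at 0.36
- catch_tab (a point): middle of the top face of the yellow tab (34 mm along x, 32 mm along y, 62 mm above the table, 67 mm to the right of the lever). Pressed down 10 to 12 mm it frees the caught lever; hard stop after 19 mm; takes about 3 to 8 N and springs back. The freed lever rises by itself as the glass sinks, in about 2 s
- book: open book, loose, 192 mm deep (x), 260 mm wide (y), on the bed; page blocks up to 28 mm (left) and 17 mm (right) thick. Origin: middle of its underside; x towards its rear edge, z up. Home: origin at x = +0.012 of the cradle; at the start 25 to 50 mm short of that and turned by up to 0.06 rad. About 0.45 kg, slides easily when the glass is up
- book_front (a point): middle of the front edge of the book's pages, at the fold, 8 mm above the bed: the place to push. Along the whole front edge the pages stand 13 mm or more above the bed up to 80 mm to either side of the fold, so a skewed book can be squared by pushing the side that lags. The 2 mm cover below reaches 4 mm farther forward
- book_back (a point): middle of the rear edge of the book's cover, 1 mm above the bed: it touches the rear stop when the book is home
- cards: pack of printed cards, 89 x 60 x 10 mm, loose, to the left of the cradle; leave alone
- eraser: blue and white eraser, 22 x 45 x 12 mm, loose, in front of the cradle on the left; leave alone
- folder: bone folder, ivory-coloured strip 22 x 159 x 8 mm, loose, to the right of the lever; leave alone

How it is judged:
By the outcome, as a careful person would: the job done as asked, in the order asked, and still so for the second after the job is handed in, with the robot touching nothing.
It also fails if it takes over 72 s, if anything falls off the work surface, if the arm or the gripper's body presses on something with over 40 N, if the wrist force passes 120 N, or if a joint passes its speed limit or range.

### The arm

A 7-joint arm with a two-finger parallel gripper is mounted at the origin on a cart in front of the work surface, level with it; the furniture and walls round the work are solid. World frame = base frame: x ahead of the robot, y to its left, z up, the work surface at z = 0. Lengths are in m, angles in degrees, forces in N, time in s.
With the tool pointing down it reaches from about 0.425 to 0.875 m from the base axis. Payload 4.7 kg.
Tool frame: the origin (TCP) lies on the mounting face of the last link; the fingertips stand 182 mm ahead of it and the grasp point (between the pads) lies 164 mm ahead of it; z points along the fingers, y is the line along which they close (so a half turn about z gives the same grasp; the last joint's range is limited). The gripper opens to 87 mm and grips with 3 to 60 N. Pads are 19 mm wide; open, the fingers measure 117 mm over their backs; the gripper's body (75 mm by 190 mm) begins 51 mm behind the grasp point.
Start: joints at [-64.567, 18.392, -4.016, 83.108, 1.295, 78.541, -3.26], TCP at [0.271, 0.591, 0.405] pointing down, gripper open.
Joint ranges: [-163.93, 163.93], [-17.29, 119.83], [-79.2, 71.16], [3.27, 140.29], [-89.18, 269.18], [5.43, 117.66], [-154.24, 154.24]. Speed limits (degrees/s): [147.25, 147.25, 180, 180, 180, 180, 180].

### API

Orientations are given as [roll, pitch, yaw] about the fixed x, y, z axes, in that order (R = Rz(yaw) Ry(pitch) Rx(roll)).
In Python, from cell import env gives the robot as it stands.
- The arm moves only by the tool servo_tool, never from a script. Its argument "plan" is a list of rows, each an object with "xyz": the shift along the tool's x, y, z in cm, a list of three; "twist": the turn, a rotation vector about the tool's x, y, z in degrees, a list of three; "jaw": the closure, from 0 (fully open) to 1 (shut). In form: [{"xyz": [x, y, z], "twist": [wx, wy, wz], "jaw": jaw}, ...]. A call has 1 to 10 rows; each row is the pose to reach, as a shift and turn from the pose commanded when the call began, along the tool's axes at that moment; what a row does not reach only later rows make up. A row lasts 1/12 s, in which the tool goes at most 41.7 mm and 7.16 degrees, less where a joint would pass 70% of its speed; a pose out of reach is approached as far as the arm can. A call with a gripper value outside its range is refused whole. The fingers move at their own pace and stop on an object; "newtons" is the grip in N (left out, the last holds). Time passes only in rows, so rows that repeat a pose let the fingers close. It gives the time, the measured TCP pose, the force, the opening and the grip force at its end, in the units of the state.
- env.get_obs(): the state, without advancing time (a new reading comes with each control period).
- env.read_camera(name): name is "side" or "top"; returns a dict with "img" (400x640x3 uint8, red, green, blue), "camera_matrix" (3x3 intrinsics, pixels), "R" (3x3) and "t" (3): a world point X has camera coordinates R X + t. Camera axes: x right, y down, z forward; pixel columns grow to the right and rows downward; lengths in m; the calibration is good to about 2 mm. A picture is of the moment at which its call begins. There is no depth.
- env.sign_off(): hands the job in; it is judged then, once.
The state is a dict: "time_s": time; "qpos": joint angles; "joint_velocities": joint speeds; "effort": joint torques, N m; "tool_pos": TCP position; "tool_rot": TCP orientation; "force": force on the tool from outside, world axes, zero at the start; "wrist_torque": the same for the moment, N m; "grip_width": finger opening in m; "grasp_force": force on a finger pad.
Only numpy, scipy, OpenCV 4.12 (cv2) and the standard library are available. Lean on these libraries where they do the work, as an engineer would, in place of code of your own. Each camera call takes 0.05 s, during which the arm holds its last target. There are 200 camera calls.

## Working session

There is one attempt and no reset: what is moved stays moved. The work goes in short steps, Python scripts to look and compute and a tool call to move; the robot and the scene stay as the last step left them, time stands still between calls to the robot, and variables do not carry over. Pictures are saved under pics/ and viewed, at most 10 in all, crops included, and the job is handed in when it is done.

Besides the shell and the picture viewer there is one more tool, called after "Call:" by a JSON object that holds its "op" and its "data", one argument or row to a line. servo_tool: Moves the arm, as the interface text tells. Its arguments: {"type":"object","properties":{"plan":{"type":"array","items":{"type":"object","properties":{"xyz":{"type":"array","items":{"type":"number"}},"twist":{"type":"array","items":{"type":"number"}},"jaw":{"type":"number"}}}},"newtons":{"type":"number"}},"required":["plan"]}

```bash
mkdir -p pics; cat > h.py <<'E'
import numpy as np, cv2
from cell import env
def shot(n,f=None):
    c=env.read_camera(n)
    if f: cv2.imwrite('pics/'+f,c['img'][:,:,::-1])
    return c
def ray(c,u,v):
    R=np.array(c['R']);t=np.array(c['t']);K=np.array(c['camera_matrix'])
    return -R.T@t, R.T@np.linalg.solve(K,[u,v,1.])
def onz(c,u,v,z):
    o,d=ray(c,u,v); return o+d*(z-o[2])/d[2]
def tri(c1,p1,c2,p2):
    o1,d1=ray(c1,*p1);o2,d2=ray(c2,*p2)
    s=np.linalg.lstsq(np.c_[d1,-d2],o2-o1,rcond=None)[0]
    a,b=o1+s[0]*d1,o2+s[1]*d2
    return (a+b)/2,np.linalg.norm(a-b)
def proj(c,X):
    p=np.array(c['camera_matrix'])@(np.array(c['R'])@X+np.array(c['t'])); return p[:2]/p[2]
E
python3 - <<'E'
from h import *
for n in('top','side'):
    c=shot(n,n+'0.png'); print(n,ray(c,320,200))
o=env.get_obs();print({k:o[k] for k in('time_s','tool_pos','tool_rot','force','grip_width')})
E
```

```text
top (array([0.52742845, 0.01274621, 1.18908003]), array([ 0.11531565,  0.01307443, -0.99325246]))
side (array([0.35420845, 0.70439454, 0.57758403]), array([ 0.2983902 , -0.78897991, -0.53732305]))
{'time_s': 0.1, 'tool_pos': array([0.27080025, 0.59070516, 0.40375838]), 'tool_rot': array([-1.79900376e+02,  7.01915415e-03,  1.55377859e+02]), 'force': array([ 0.0581582 ,  0.14165082, -0.05484488]), 'grip_width': 0.08694228087192622}
```

View pics/top0.png

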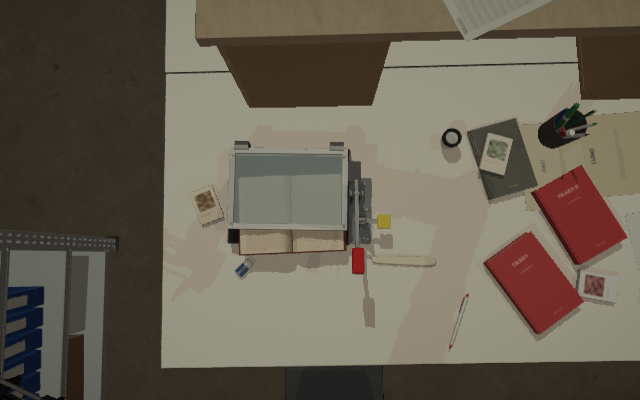

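View pics/side0.png

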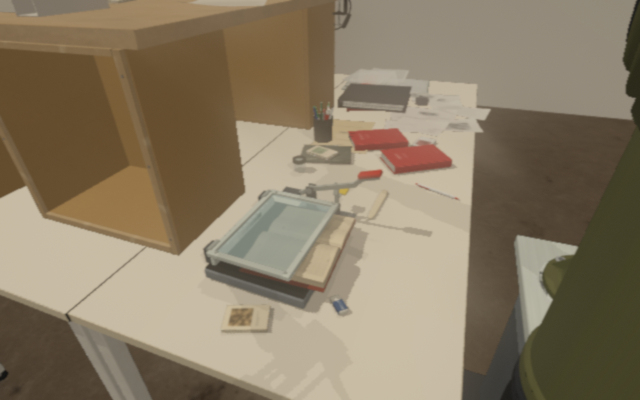

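Top view: the plate spans about (230–348, 150–230), with the book's front at row ~252. The red pad is at (358,260), the yellow tab at (384,221), the folder at (372–435,260), the eraser at (244,267) and the cards at (206,204). In the side view the pad is at (371,174) and the tab at (343,191). Next I measure these.

```bash
cat >> h.py <<'E'
def blob(c,kind,box):
    x0,y0,x1,y1=box; hsv=cv2.cvtColor(c['img'],cv2.COLOR_RGB2HSV)[y0:y1,x0:x1]
    H,S,V=[hsv[:,:,i].astype(int) for i in range(3)]
    m=((H<6)|(H>174))&(S>170)&(V>100) if kind=='red' else (H>20)&(H<34)&(S>130)&(V>100)
    n,l,st,ce=cv2.connectedComponentsWithStats(m.astype(np.uint8))
    if n<2: return None
    i=1+np.argmax(st[1:,4]); return ce[i]+[x0,y0],st[i]+[x0,y0,0,0,0]
E
python3 - <<'E'
from h import *
t=shot('top');s=shot('side')
for k,bt,bs in(('red',(345,235,372,285),(350,160,390,185)),('yel',(370,205,400,235),(330,180,355,200))):
    a=blob(t,k,bt);b=blob(s,k,bs);print(k,a,b,tri(t,a[0],s,b[0]) if a and b else None)
    print(onz(t,*a[0],.17 if k=='red' else .062))
print('f',onz(t,385,200,0)-onz(t,384,200,0))
def big(c,b,n):
    x0,y0,x1,y1=b; cv2.imwrite('pics/'+n,cv2.resize(c['img'][y0:y1,x0:x1,::-1],None,fx=4,fy=4,interpolation=cv2.INTER_CUBIC))
big(t,(215,135,410,285),'z1.png')
E
```

```text
red (array([357.59385666, 260.02047782]), array([352, 248,  12,  25, 293])) None None
[ 0.5152249  -0.05135061  0.17      ]
yel (array([383., 221.]), array([377, 215,  13,  13, 169])) (array([343.11111111, 190.74074074]), array([340, 189,   7,   5,  27])) (array([ 0.60191657, -0.12227826,  0.05901488]), np.float64(0.006289217704579176))
[ 0.60475105 -0.12110909  0.062     ]
f [-5.53679064e-05 -2.51292657e-03  0.00000000e+00]
```

View pics/z1.png

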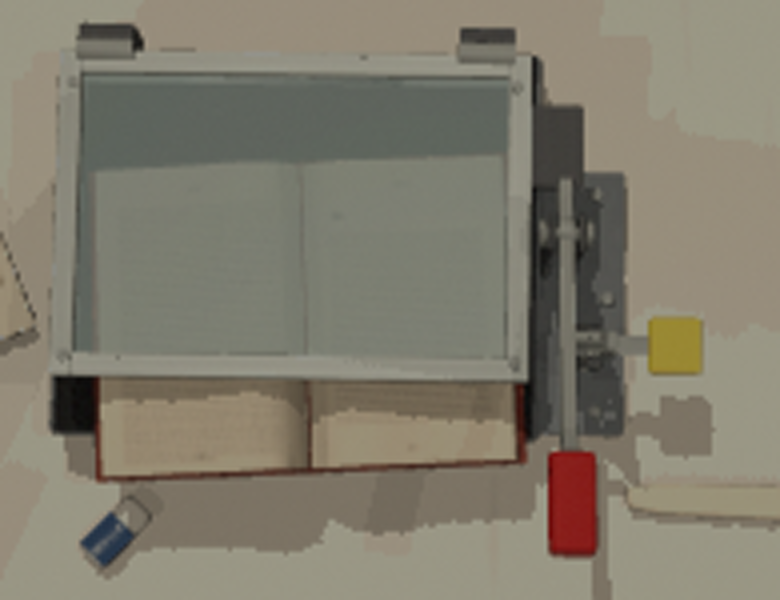

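The zoomed crop (4x, offset (215,135)) shows the plate front edge from (52,377) to (528,381), and the book cover's front corners at (98,480) and (525,462). The flange's right corners are at (625,173) and (624,437), the bed's front-left corner is at (52,433), and the tab is at (676,346).

```bash
python3 - <<'E'
from h import *
t=shot('top')
P=lambda x,y,z: onz(t,215+x/4-.4,135+y/4-.4,z)
pts={'flR':((625,173,.012),(.06,-.203)),'flF':((624,437,.012),(-.105,-.203)),'bedFL':((52,433,.035),(-.11,.15)),
'plFL':((52,377,.0775),(-.076,.142)),'plFR':((528,381,.0775),(-.076,-.142)),'tab':((676,346,.062),(-.05,-.229))}
W=[];C=[]
for k,(a,b) in pts.items():
    w=P(*a)[:2];W.append(w);C.append(b);print(k,w)
W=np.array(W);C=np.array(C)
w=W[:,0]+1j*W[:,1];c=C[:,0]+1j*C[:,1]
r=np.vdot(c-c.mean(),w-w.mean());sc=abs(r)/np.vdot(c-c.mean(),c-c.mean()).real;r/=abs(r);o=w.mean()-r*c.mean()
print('origin',o,'yaw deg',np.degrees(np.angle(r)),'scale',sc,'res mm',np.round((w-r*c-o)*1e3,1))
L=lambda p:(complex(p[0],p[1])-o)/r
l=P(98,480,.036);rr=P(525,462,.036);m=P(310,469,.036)
for n,p in(('coverL',l),('coverR',rr),('fold',m),('pad',onz(t,357.6,260,.17)),('eras',P(115,533,.012)),('folder',P(628,490,.008))):print(n,p,np.round(L(p),4))
print('book yaw rel',np.degrees(np.angle((L(l)-L(rr))/1j)),abs(L(l)-L(rr)))
E
```

```text
flR [ 0.71720639 -0.10044969]
flF [ 0.55232671 -0.09451612]
bedFL [0.56131929 0.25511466]
plFL [0.59292039 0.24624586]
plFR [ 0.58473612 -0.03349818]
tab [ 0.60448298 -0.12252292]
origin (0.6646158001022733+0.10363843562275199j) yaw deg -2.1207162988388717 scale 0.9911487025846191 res mm [ 0.1+1.j   0.2+0.8j  1.1-2.5j -1. -2.1j  1.3+2.j  -1.7+0.8j]
coverL [0.53230834 0.22685745 0.036     ] (-0.1368+0.1182j)
coverR [ 0.53797947 -0.03211526  0.036     ] (-0.1215-0.1403j)
fold [0.53637073 0.09806009 0.036     ] (-0.128-0.0103j)
pad [ 0.51526794 -0.05136495  0.17      ] (-0.1435-0.1604j)
eras [0.49969405 0.22082388 0.012     ] (-0.1691+0.111j)
folder [ 0.51976391 -0.09629671  0.008     ] (-0.1374-0.2052j)
book yaw rel 3.3752090975660285 0.25903480119779854
```

```bash
cat >> h.py <<'E'
from scipy.spatial.transform import Rotation as Ro
O=np.array([.6646,.1036]);YAW=-2.12
def cw(x,y):
    a=np.radians(YAW);return O+[x*np.cos(a)-y*np.sin(a),x*np.sin(a)+y*np.cos(a)]
def go(cx,cy,tipz,dyaw,tilt=0,frm=None):
    """tip target in cradle xy; dyaw: tool yaw relative to cradle; tilt leans body towards robot"""
    R=Ro.from_euler('z',YAW,degrees=True)*Ro.from_euler('y',-tilt,degrees=True)*Ro.from_euler('z',dyaw,degrees=True)*Ro.from_euler('x',180,degrees=True)
    p=np.r_[cw(cx,cy),tipz]-R.apply([0,0,.182])
    if frm is None:
        o=env.get_obs();frm=(np.array(o['tool_pos']),Ro.from_euler('xyz',o['tool_rot'],degrees=True))
    print('xyz cm',np.round(frm[1].inv().apply(p-frm[0])*100,2),'twist',np.round((frm[1].inv()*R).as_rotvec(degrees=True),2),'TCP',np.round(p,3))
    return p,R
def st():
    o=env.get_obs();print(np.round(o['time_s'],2),np.round(o['tool_pos'],4),np.round(o['tool_rot'],2),'F',np.round(o['force'],2),'q',np.round(o['qpos'],0))
E
python3 - <<'E'
from h import *
st()
go(-.148,-.163,.215,90)
E
```

```text
0.25 [0.2708 0.5908 0.4043] [-179.96    0.    155.38] F [-0.1  -0.5   0.06] q [-65.  18.  -4.  83.   1.  79.  -3.]
xyz cm [-48.66 -48.61   0.77] twist [-4.00e-02  3.00e-02  6.75e+01] TCP [ 0.511 -0.054  0.397]
```

Call:
{"op": "servo_tool", "data": {
  "plan": [
    {"xyz":[-24.3,-24.3,0],"twist":[0,0,33.7],"jaw":1},
    {"xyz":[-24.3,-24.3,0],"twist":[0,0,33.7],"jaw":1},
    {"xyz":[-24.3,-24.3,0],"twist":[0,0,33.7],"jaw":1},
    {"xyz":[-24.3,-24.3,0],"twist":[0,0,33.7],"jaw":1},
    {"xyz":[-24.3,-24.3,0],"twist":[0,0,33.7],"jaw":1},
    {"xyz":[-48.7,-48.6,0],"twist":[0,0,67.5],"jaw":1},
    {"xyz":[-48.7,-48.6,0],"twist":[0,0,67.5],"jaw":1},
    {"xyz":[-48.7,-48.6,0],"twist":[0,0,67.5],"jaw":1},
    {"xyz":[-48.7,-48.6,0],"twist":[0,0,67.5],"jaw":1},
    {"xyz":[-48.7,-48.6,0],"twist":[0,0,67.5],"jaw":1}
  ]
}}

```text
time_s: 1.08
tool_pos: [0.4164, 0.1983, 0.405]
tool_rot: [180.0, -0.0, 87.5]
force: [-0.4, -0.4, 0.5]
grip_width: 0.0285
grasp_force: 0.0
```

```bash
python3 - <<'E'
from h import *
st()
go(-.148,-.163,.195,90)
E
```

```text
1.08 [0.4164 0.1983 0.405 ] [ 1.7997e+02 -4.0000e-02  8.7540e+01] F [-0.43 -0.39  0.51] q [-45.  -5.  15. 109.   1.  76. -33.]
xyz cm [-24.78  10.5    2.78] twist [ 0.03 -0.04 -0.34] TCP [ 0.511 -0.054  0.377]
```

Call:
{"op": "servo_tool", "data": {
  "plan": [
    {"xyz":[-24.8,10.5,0],"twist":[0,0,-0.3],"jaw":1},
    {"xyz":[-24.8,10.5,0],"twist":[0,0,-0.3],"jaw":1},
    {"xyz":[-24.8,10.5,0],"twist":[0,0,-0.3],"jaw":1},
    {"xyz":[-24.8,10.5,0],"twist":[0,0,-0.3],"jaw":1},
    {"xyz":[-24.8,10.5,0],"twist":[0,0,-0.3],"jaw":1},
    {"xyz":[-24.8,10.5,0],"twist":[0,0,-0.3],"jaw":1},
    {"xyz":[-24.8,10.5,1],"twist":[0,0,-0.3],"jaw":1},
    {"xyz":[-24.8,10.5,2],"twist":[0,0,-0.3],"jaw":1},
    {"xyz":[-24.8,10.5,2.8],"twist":[0,0,-0.3],"jaw":1},
    {"xyz":[-24.8,10.5,2.8],"twist":[0,0,-0.3],"jaw":1}
  ]
}}

```text
time_s: 1.92
tool_pos: [0.5111, -0.05, 0.3746]
tool_rot: [-179.8, -0.0, 88.2]
force: [-0.9, 0.4, 0.2]
grip_width: 0.0009
grasp_force: 0.0
```

```bash
python3 - <<'E'
from h import *
st()
go(-.148,-.163,.195,90)
shot('side','s1.png')
E
```

```text
1.92 [ 0.5111 -0.05    0.3746] [-1.7977e+02 -2.0000e-02  8.8250e+01] F [-0.9   0.38  0.17] q [-30.   2.  34. 106.  -1.  73.   2.]
xyz cm [-0.38 -0.03 -0.24] twist [-0.23 -0.02  0.37] TCP [ 0.511 -0.054  0.377]
```

View pics/s1.png

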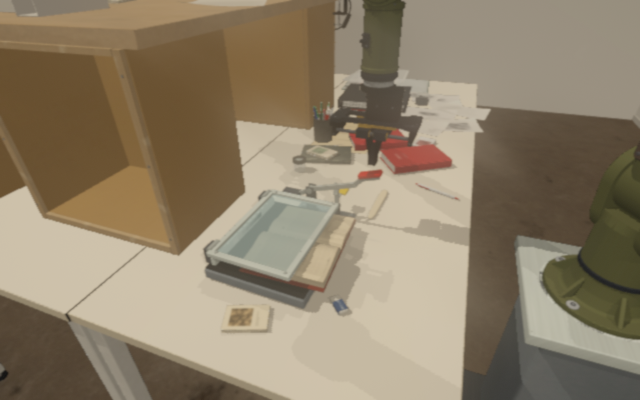

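The closed fingertips are at (372,163), just above the red pad at (370,174), and aligned with it. Pressing now.

Call:
{"op": "servo_tool", "data": {
  "plan": [
    {"xyz":[0,0,0.8],"twist":[0,0,0],"jaw":1},
    {"xyz":[0,0,1.3],"twist":[0,0,0],"jaw":1},
    {"xyz":[0,0,1.7],"twist":[0,0,0],"jaw":1},
    {"xyz":[0,-0.1,2.1],"twist":[0,0,0],"jaw":1},
    {"xyz":[0,-0.25,2.5],"twist":[0,0,0],"jaw":1},
    {"xyz":[0,-0.4,2.9],"twist":[0,0,0],"jaw":1},
    {"xyz":[0,-0.55,3.3],"twist":[0,0,0],"jaw":1},
    {"xyz":[0,-0.7,3.7],"twist":[0,0,0],"jaw":1},
    {"xyz":[0,-0.85,4.1],"twist":[0,0,0],"jaw":1},
    {"xyz":[0,-1.0,4.5],"twist":[0,0,0],"jaw":1}
  ]
}}

```text
time_s: 2.8
tool_pos: [0.5017, -0.0507, 0.3325]
tool_rot: [-180.0, -0.1, 88.2]
force: [-2.8, 1.5, 7.9]
grip_width: 0.0003
grasp_force: 3.4
```

Call:
{"op": "servo_tool", "data": {
  "plan": [
    {"xyz":[0,-0.1,0.4],"twist":[0,0,0],"jaw":1},
    {"xyz":[0,-0.25,0.8],"twist":[0,0,0],"jaw":1},
    {"xyz":[0,-0.35,1.2],"twist":[0,0,0],"jaw":1},
    {"xyz":[0,-0.45,1.6],"twist":[0,0,0],"jaw":1},
    {"xyz":[0,-0.55,2.0],"twist":[0,0,0],"jaw":1},
    {"xyz":[0,-0.65,2.4],"twist":[0,0,0],"jaw":1},
    {"xyz":[0,-0.75,2.8],"twist":[0,0,0],"jaw":1},
    {"xyz":[0,-0.8,3.2],"twist":[0,0,0],"jaw":1},
    {"xyz":[0,-0.85,3.6],"twist":[0,0,0],"jaw":1},
    {"xyz":[0,-0.9,4.0],"twist":[0,0,0],"jaw":1}
  ]
}}

```text
time_s: 3.63
tool_pos: [0.4925, -0.0504, 0.2924]
tool_rot: [-179.9, -0.1, 88.2]
force: [-5.4, 1.8, 8.7]
grip_width: 0.0006
grasp_force: 4.5
```

Call:
{"op": "servo_tool", "data": {
  "plan": [
    {"xyz":[0,-0.05,0.4],"twist":[0,0,0],"jaw":1},
    {"xyz":[0,-0.1,0.8],"twist":[0,0,0],"jaw":1},
    {"xyz":[0,-0.1,1.2],"twist":[0,0,0],"jaw":1},
    {"xyz":[0,-0.1,1.6],"twist":[0,0,0],"jaw":1},
    {"xyz":[0,-0.1,2.0],"twist":[0,0,0],"jaw":1},
    {"xyz":[0,-0.1,2.4],"twist":[0,0,0],"jaw":1},
    {"xyz":[0,-0.1,2.8],"twist":[0,0,0],"jaw":1},
    {"xyz":[0,-0.05,3.2],"twist":[0,0,0],"jaw":1},
    {"xyz":[0,0,3.6],"twist":[0,0,0],"jaw":1},
    {"xyz":[0,0,4.0],"twist":[0,0,0],"jaw":1}
  ]
}}

```text
time_s: 4.47
tool_pos: [0.4923, -0.0504, 0.2517]
tool_rot: [-179.9, -0.1, 88.2]
force: [-3.3, 1.5, 4.6]
grip_width: 0.0006
grasp_force: 2.7
```

Call:
{"op": "servo_tool", "data": {
  "plan": [
    {"xyz":[0,0,0.25],"twist":[0,0,0],"jaw":1},
    {"xyz":[0,0,0.45],"twist":[0,0,0],"jaw":1},
    {"xyz":[0,0,0.6],"twist":[0,0,0],"jaw":1},
    {"xyz":[0,0,0.75],"twist":[0,0,0],"jaw":1},
    {"xyz":[0,0,0.85],"twist":[0,0,0],"jaw":1},
    {"xyz":[0,0,0.85],"twist":[0,0,0],"jaw":1}
  ]
}}

```text
time_s: 4.97
tool_pos: [0.4931, -0.0505, 0.2432]
tool_rot: [180.0, -0.0, 88.2]
force: [-0.1, 1.8, 1.9]
grip_width: 0.0006
grasp_force: 1.4
```

```bash
python3 - <<'E'
from h import *
st()
c=shot('top');cv2.imwrite('pics/t2.png',cv2.resize(c['img'][135:300,215:415,::-1],None,fx=4,fy=3.6))
E
```

```text
4.97 [ 0.4931 -0.0505  0.2432] [ 1.7998e+02 -1.0000e-02  8.8190e+01] F [-0.14  1.81  1.93] q [-29.   9.  34. 116.  -6.  57.   6.]
```

Call:
{"op": "servo_tool", "data": {
  "plan": [
    {"xyz":[0,0,0.1],"twist":[0,0,0],"jaw":1},
    {"xyz":[0,0,0.2],"twist":[0,0,0],"jaw":1},
    {"xyz":[0,0,0.3],"twist":[0,0,0],"jaw":1},
    {"xyz":[0,0,0.3],"twist":[0,0,0],"jaw":1}
  ]
}}

```text
time_s: 5.35
tool_pos: [0.4934, -0.0508, 0.2415]
tool_rot: [180.0, -0.0, 88.2]
force: [-4.7, 2.5, 11.9]
grip_width: 0.0008
grasp_force: 6.3
```

Call:
{"op": "servo_tool", "data": {
  "plan": [
    {"xyz":[0,0,-0.3],"twist":[0,0,0],"jaw":1},
    {"xyz":[0,0,-0.6],"twist":[0,0,0],"jaw":1},
    {"xyz":[0,0,-0.9],"twist":[0,0,0],"jaw":1},
    {"xyz":[0,0,-1.2],"twist":[0,0,0],"jaw":1},
    {"xyz":[0,0,-1.5],"twist":[0,0,0],"jaw":1},
    {"xyz":[0,0,-1.8],"twist":[0,0,0],"jaw":1}
  ]
}}

```text
time_s: 5.85
tool_pos: [0.4932, -0.051, 0.2585]
tool_rot: [179.9, 0.0, 88.2]
force: [0.1, -0.5, -0.7]
grip_width: -0.0001
grasp_force: 0.0
```

```bash
python3 - <<'E'
from h import *
st()
c=shot('side');cv2.imwrite('pics/s2.png',cv2.resize(c['img'][120:320,190:450,::-1],None,fx=3,fy=3))
E
```

```text
5.85 [ 0.4932 -0.051   0.2585] [1.7994e+02 3.0000e-02 8.8160e+01] F [ 0.14 -0.51 -0.7 ] q [-29.   7.  34. 116.  -5.  58.   6.]
```

View pics/s2.png

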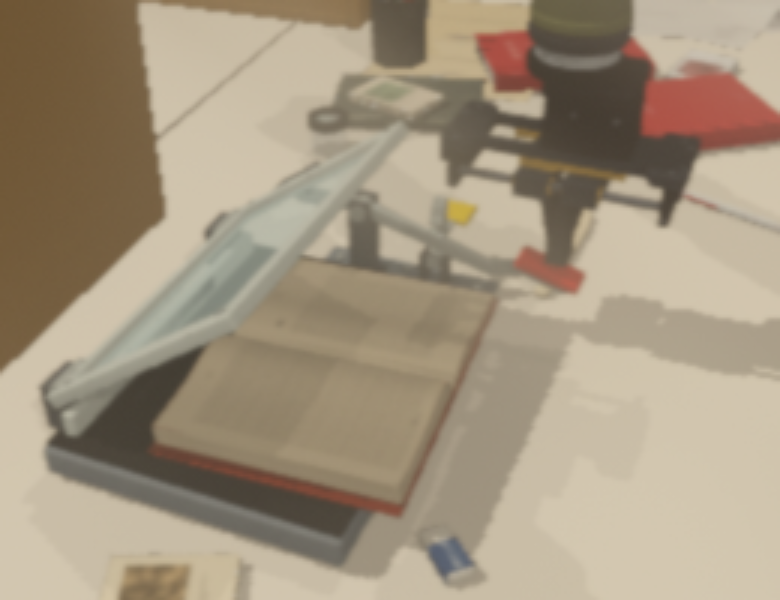

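The lever stays down with the fingers off the pad (pad at crop (550,270)), the glass is up, and the book is clear and skewed. Next is the push pose.

```bash
python3 - <<'E'
from h import *
f=go(-.165,-.012,.12,180,15)
go(-.165,-.012,.0415,180,15,f)
go(-.15,-.012,.0415,180,15,f)
go(-.087,-.012,.0415,180,15,f)
E
```

```text
xyz cm [14.91 -4.6  -3.68] twist [-11.67 -11.71 -89.17] TCP [0.452 0.099 0.296]
xyz cm [ 2.03 -0.    7.58] twist [0. 0. 0.] TCP [0.452 0.099 0.217]
xyz cm [ 0.58 -0.    7.97] twist [0. 0. 0.] TCP [0.467 0.099 0.217]
xyz cm [-5.5 -0.   9.6] twist [0. 0. 0.] TCP [0.53  0.097 0.217]
```

Call:
{"op": "servo_tool", "data": {
  "plan": [
    {"xyz":[0,0,-4],"twist":[0,0,0],"jaw":1},
    {"xyz":[4,-3,-4],"twist":[-1,-1,-7],"jaw":1},
    {"xyz":[8,-4.6,-3.7],"twist":[-1.8,-1.8,-14],"jaw":0.5},
    {"xyz":[11,-4.6,-3.7],"twist":[-2.8,-2.8,-21],"jaw":0},
    {"xyz":[14.9,-4.6,-3.7],"twist":[-3.7,-3.7,-28],"jaw":0},
    {"xyz":[14.9,-4.6,-3.7],"twist":[-4.6,-4.6,-35],"jaw":0},
    {"xyz":[14.9,-4.6,-3.7],"twist":[-5.5,-5.5,-42],"jaw":0},
    {"xyz":[14.9,-4.6,-3.7],"twist":[-6.4,-6.4,-49],"jaw":0},
    {"xyz":[14.9,-4.6,-3.7],"twist":[-7.3,-7.3,-56],"jaw":0},
    {"xyz":[14.9,-4.6,-3.7],"twist":[-8.2,-8.2,-63],"jaw":0}
  ]
}}

```text
time_s: 6.73
tool_pos: [0.4518, 0.0998, 0.2953]
tool_rot: [177.4, 10.8, 151.5]
force: [1.2, 0.2, 0.4]
grip_width: 0.0457
grasp_force: 0.0
```

```bash
python3 - <<'E'
from h import *
st()
go(-.165,-.012,.12,180,15)
E
```

```text
6.73 [0.4518 0.0998 0.2953] [177.43  10.81 151.5 ] F [1.21 0.25 0.36] q [-42.  -4.  24. 121.  10.  54.  38.]
xyz cm [-0.05 -0.01 -0.04] twist [ -3.37  -3.54 -25.8 ] TCP [0.452 0.099 0.296]
```

Call:
{"op": "servo_tool", "data": {
  "plan": [
    {"xyz":[0,0,0],"twist":[-0.9,-0.9,-6.5],"jaw":0},
    {"xyz":[0,0,0],"twist":[-1.7,-1.8,-13],"jaw":0},
    {"xyz":[0,0,0],"twist":[-2.5,-2.6,-19.5],"jaw":0},
    {"xyz":[0,0,0],"twist":[-3.4,-3.5,-25.8],"jaw":0},
    {"xyz":[0,0,0],"twist":[-3.4,-3.5,-25.8],"jaw":0},
    {"xyz":[0,0,0],"twist":[-3.4,-3.5,-25.8],"jaw":0}
  ]
}}

```text
time_s: 7.23
tool_pos: [0.4517, 0.0995, 0.2953]
tool_rot: [179.9, 14.9, 177.3]
force: [-0.3, 0.2, -0.9]
grip_width: 0.0836
grasp_force: 0.0
```

```bash
python3 - <<'E'
from h import *
st()
go(-.165,-.012,.12,180,15)
go(-.165,-.012,.0425,180,15)
E
```

```text
7.23 [0.4517 0.0995 0.2953] [179.85  14.89 177.31] F [-0.27  0.23 -0.9 ] q [-44.  -6.  25. 123.  10.  49.  63.]
xyz cm [-0.06 -0.01 -0.03] twist [-0.   -0.11 -0.55] TCP [0.452 0.099 0.296]
xyz cm [ 1.93 -0.03  7.46] twist [-0.   -0.11 -0.55] TCP [0.452 0.099 0.218]
```

Call:
{"op": "servo_tool", "data": {
  "plan": [
    {"xyz":[0.5,0,2],"twist":[0,0,-0.5],"jaw":0},
    {"xyz":[1,0,4],"twist":[0,0,-0.5],"jaw":0},
    {"xyz":[1.5,0,6],"twist":[0,0,-0.5],"jaw":0},
    {"xyz":[1.8,0,7],"twist":[0,0,-0.5],"jaw":0},
    {"xyz":[1.9,0,7.5],"twist":[0,0,-0.5],"jaw":0},
    {"xyz":[1.9,0,7.5],"twist":[0,0,-0.5],"jaw":0},
    {"xyz":[1.9,0,7.5],"twist":[0,0,-0.5],"jaw":0}
  ]
}}

```text
time_s: 7.82
tool_pos: [0.453, 0.0998, 0.2183]
tool_rot: [-180.0, 14.9, 178.0]
force: [-0.0, -0.1, 0.2]
grip_width: 0.0871
grasp_force: 0.0
```

```bash
python3 - <<'E'
from h import *
st()
go(-.14,-.012,.042,180,15)
go(-.089,-.012,.042,180,15)
c=shot('side');cv2.imwrite('pics/s3.png',cv2.resize(c['img'][140:320,190:450,::-1],None,fx=3,fy=3))
E
```

```text
7.82 [0.453  0.0998 0.2183] [-179.97   14.92  177.95] F [-0.01 -0.06  0.15] q [-43.   1.  26. 127.   7.  38.  65.]
xyz cm [-2.32 -0.04  0.67] twist [-0.01 -0.08  0.07] TCP [0.477 0.099 0.218]
xyz cm [-7.25 -0.05  1.98] twist [-0.01 -0.08  0.07] TCP [0.528 0.097 0.218]
```

View pics/s3.png

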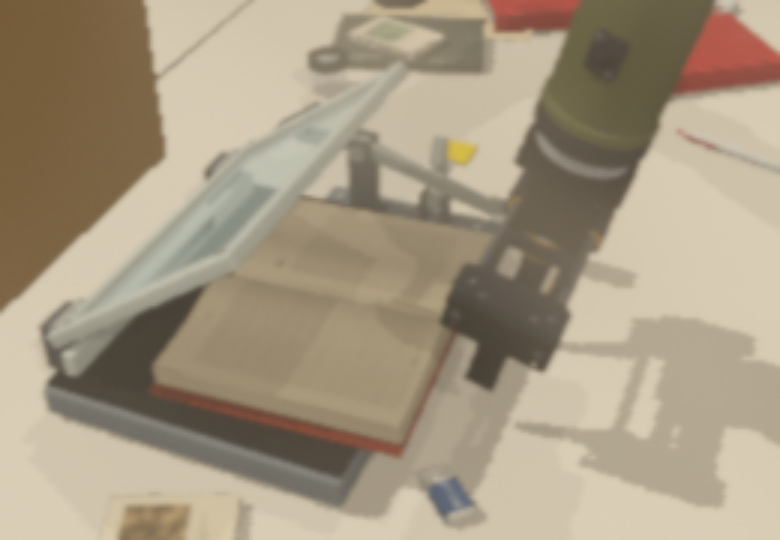

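The fingertips are open and at page height in front of the book (left fingertip at crop (485,380)). The glass is clear of the gripper. Pushing slowly.

Call:
{"op": "servo_tool", "data": {
  "plan": [
    {"xyz":[-0.97,0,0.26],"twist":[0,0,0],"jaw":0},
    {"xyz":[-1.45,0,0.39],"twist":[0,0,0],"jaw":0},
    {"xyz":[-1.93,0,0.53],"twist":[0,0,0],"jaw":0},
    {"xyz":[-2.3,0,0.63],"twist":[0,0,0],"jaw":0},
    {"xyz":[-2.7,0,0.74],"twist":[0,0,0],"jaw":0},
    {"xyz":[-3.1,0,0.85],"twist":[0,0,0],"jaw":0},
    {"xyz":[-3.5,0,0.96],"twist":[0,0,0],"jaw":0},
    {"xyz":[-3.9,0,1.07],"twist":[0,0,0],"jaw":0},
    {"xyz":[-4.3,0,1.18],"twist":[0,0,0],"jaw":0},
    {"xyz":[-4.7,0,1.28],"twist":[0,0,0],"jaw":0}
  ]
}}

```text
time_s: 8.7
tool_pos: [0.5015, 0.0982, 0.2175]
tool_rot: [-180.0, 14.9, 178.0]
force: [-4.3, 1.1, 2.1]
grip_width: 0.0869
grasp_force: 1.9
```

```bash
python3 - <<'E'
from h import *
st()
go(-.089,-.012,.042,180,15)
c=shot('top');cv2.imwrite('pics/t4.png',cv2.resize(c['img'][135:285,215:410,::-1],None,fx=4,fy=4))
E
```

```text
8.7 [0.5015 0.0982 0.2175] [-179.96   14.86  178.04] F [-4.26  1.11  2.14] q [-41.   7.  27. 122.   2.  38.  72.]
xyz cm [-2.59 -0.06  0.65] twist [ 0.   -0.14  0.15] TCP [0.528 0.097 0.218]
```

View pics/t4.png

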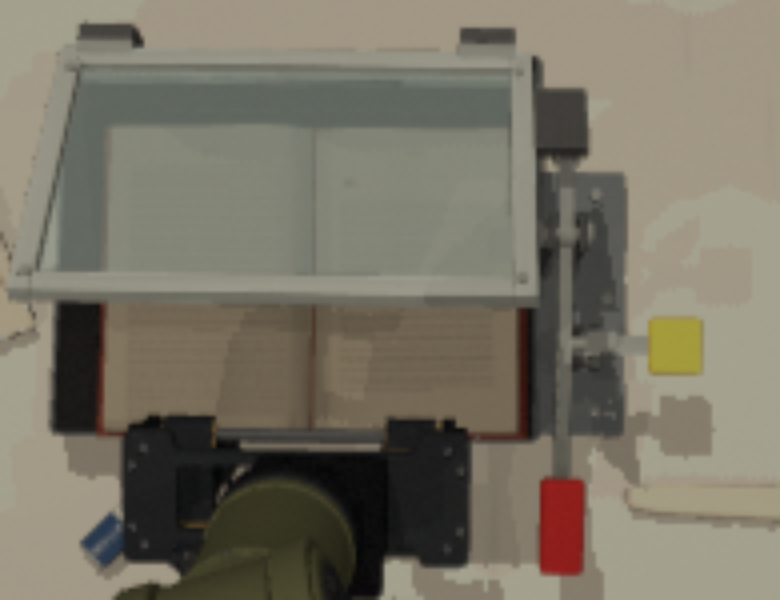

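The book is already nearly square (front edge from (100,432) to (525,437)). Two fingertips are in contact, and the rear edge at row ~125 is still short of the stop. Continuing.

Call:
{"op": "servo_tool", "data": {
  "plan": [
    {"xyz":[-0.35,0,0.09],"twist":[0,0,0],"jaw":0},
    {"xyz":[-0.7,0,0.18],"twist":[0,0,0],"jaw":0},
    {"xyz":[-1.05,0,0.27],"twist":[0,0,0],"jaw":0},
    {"xyz":[-1.4,0,0.36],"twist":[0,0,0],"jaw":0},
    {"xyz":[-1.65,0,0.43],"twist":[0,0,0],"jaw":0},
    {"xyz":[-1.85,0,0.49],"twist":[0,0,0],"jaw":0},
    {"xyz":[-2.05,0,0.54],"twist":[0,0,0],"jaw":0},
    {"xyz":[-2.2,0,0.58],"twist":[0,0,0],"jaw":0}
  ]
}}

```text
time_s: 9.42
tool_pos: [0.5243, 0.0971, 0.2175]
tool_rot: [-180.0, 14.9, 178.0]
force: [-2.8, -0.1, -0.1]
grip_width: 0.0869
grasp_force: 1.4
```

Call:
{"op": "servo_tool", "data": {
  "plan": [
    {"xyz":[-0.15,0,0.04],"twist":[0,0,0],"jaw":0},
    {"xyz":[-0.25,0,0.07],"twist":[0,0,0],"jaw":0},
    {"xyz":[-0.35,0,0.1],"twist":[0,0,0],"jaw":0},
    {"xyz":[-0.35,0,0.1],"twist":[0,0,0],"jaw":0}
  ]
}}

```text
time_s: 9.75
tool_pos: [0.5279, 0.0971, 0.2176]
tool_rot: [-180.0, 14.9, 178.0]
force: [-2.5, 0.2, -1.5]
grip_width: 0.0872
grasp_force: 1.0
```

Not at the stop yet, since the force is still just friction. I keep going in small steps.

Call:
{"op": "servo_tool", "data": {
  "plan": [
    {"xyz":[-0.1,0,0.03],"twist":[0,0,0],"jaw":0},
    {"xyz":[-0.2,0,0.05],"twist":[0,0,0],"jaw":0},
    {"xyz":[-0.25,0,0.07],"twist":[0,0,0],"jaw":0},
    {"xyz":[-0.3,0,0.08],"twist":[0,0,0],"jaw":0}
  ]
}}

```text
time_s: 10.08
tool_pos: [0.5295, 0.0971, 0.2174]
tool_rot: [-180.0, 14.6, 178.0]
force: [-12.2, -0.1, 10.1]
grip_width: 0.0869
grasp_force: 6.4
```

Call:
{"op": "servo_tool", "data": {
  "plan": [
    {"xyz":[-0.06,0,0.02],"twist":[0,0,0],"jaw":0},
    {"xyz":[-0.1,0,0.03],"twist":[0,0,0],"jaw":0},
    {"xyz":[-0.1,0,0.03],"twist":[0,0,0],"jaw":0}
  ]
}}

```text
time_s: 10.33
tool_pos: [0.5299, 0.0972, 0.2172]
tool_rot: [-179.9, 14.5, 178.0]
force: [-14.4, -0.0, 11.8]
grip_width: 0.0871
grasp_force: 7.3
```

Call:
{"op": "servo_tool", "data": {
  "plan": [
    {"xyz":[0.3,0,-0.08],"twist":[0,0,0],"jaw":0},
    {"xyz":[0.8,0,-0.2],"twist":[0,0,0],"jaw":0},
    {"xyz":[2,0,-0.5],"twist":[0,0,0],"jaw":0},
    {"xyz":[4,0,-1.1],"twist":[0,0,0],"jaw":0},
    {"xyz":[7,0,-1.9],"twist":[0,0,0],"jaw":0},
    {"xyz":[7,0,-1.9],"twist":[0,0,0],"jaw":0},
    {"xyz":[5.5,0,-6],"twist":[0,0,0],"jaw":0.5},
    {"xyz":[4.5,0,-10],"twist":[0,0,0],"jaw":1},
    {"xyz":[4.5,0,-10],"twist":[0,0,0],"jaw":1}
  ]
}}

```text
time_s: 11.08
tool_pos: [0.4665, 0.1001, 0.311]
tool_rot: [179.6, 15.8, 177.9]
force: [2.5, 1.5, 0.7]
grip_width: 0.0745
grasp_force: 0.0
```

```bash
python3 - <<'E'
from h import *
st()
c=shot('top');cv2.imwrite('pics/t5.png',cv2.resize(c['img'][135:285,215:410,::-1],None,fx=4,fy=4))
f=go(-.175,-.232,.14,90)
g=go(-.051,-.232,.14,90,0,f)
go(-.051,-.232,.07,90,0,g)
E
```

```text
11.08 [0.4665 0.1001 0.311 ] [179.59  15.76 177.92] F [2.51 1.47 0.65] q [-44.  -6.  26. 121.  10.  49.  64.]
xyz cm [ -2.63 -22.11  -0.81] twist [12.5  11.95 89.5 ] TCP [ 0.481 -0.122  0.322]
xyz cm [ 0.  12.4  0. ] twist [0. 0. 0.] TCP [ 0.605 -0.126  0.322]
xyz cm [ 0. -0.  7.] twist [0. 0. 0.] TCP [ 0.605 -0.126  0.252]
```

View pics/t5.png

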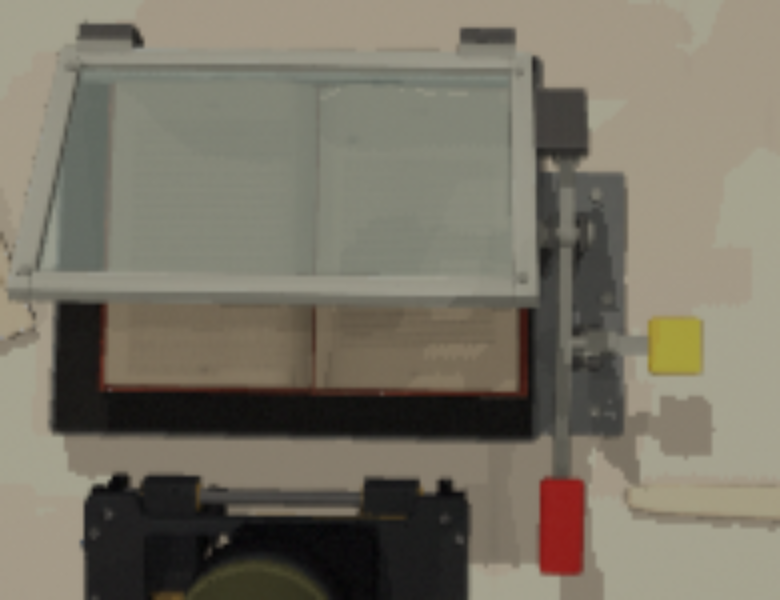

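The book's cover front edge runs (100,390)–(527,395), parallel to the bed front (52,433)–(530,437). A quick numeric check follows.

```bash
python3 - <<'E'
from h import *
c=shot('top');im=c['img'].astype(int)
# bed front edge (z .035) & book cover front edge (z .036), sub-pixel by gradient per column
a=np.radians(YAW)
def L(p):
    d=p[:2]-O;return np.array([d[0]*np.cos(a)+d[1]*np.sin(a),-d[0]*np.sin(a)+d[1]*np.cos(a)])
g=cv2.cvtColor(c['img'],cv2.COLOR_RGB2GRAY).astype(float)
for n,r0,r1,sg,z in(('bed',240,247,1,.035),('cover',228,237,-1,.037)):
    pts=[]
    for u in range(246,340):
        d=np.clip(sg*np.diff(g[r0:r1+1,u]),0,None)
        if d.max()>6: pts.append(L(onz(c,u,r0+.5+(d*np.arange(len(d))).sum()/d.sum(),z)))
    pts=np.array(pts);k=np.polyfit(pts[:,1],pts[:,0],1)
    k=np.polyfit(*pts[abs(pts[:,0]-np.polyval(k,pts[:,1]))<.0015].T[::-1],1)
    print(n,len(pts),'slope',k[0],'x at mid',np.polyval(k,-.01))
E
```

```text
bed 94 slope -0.001144585852847656 x at mid -0.10864848207757041
cover 94 slope 0.0001623727916590709 x at mid -0.07994573142782392
```

The book is square to about 1 mrad and home, which matches the force rise at the stop. On to the yellow tab.

Call:
{"op": "servo_tool", "data": {
  "plan": [
    {"xyz":[-0.3,-2,-0.8],"twist":[1,0.9,6.8],"jaw":1},
    {"xyz":[-0.6,-5,-0.8],"twist":[2,1.8,13.6],"jaw":1},
    {"xyz":[-0.9,-8,-0.8],"twist":[2.9,2.7,20.4],"jaw":1},
    {"xyz":[-1.2,-11,-0.8],"twist":[3.8,3.6,27.2],"jaw":1},
    {"xyz":[-1.5,-14,-0.8],"twist":[4.8,4.5,34],"jaw":1},
    {"xyz":[-1.9,-17,-0.8],"twist":[5.7,5.4,40.8],"jaw":1},
    {"xyz":[-2.2,-20,-0.8],"twist":[6.6,6.3,47.6],"jaw":1},
    {"xyz":[-2.6,-22.1,-0.8],"twist":[7.6,7.2,54.4],"jaw":1},
    {"xyz":[-2.6,-22.1,-0.8],"twist":[8.5,8.1,61.2],"jaw":1},
    {"xyz":[-2.6,-22.1,-0.8],"twist":[9.5,9,68],"jaw":1}
  ]
}}

```text
time_s: 12.02
tool_pos: [0.4778, -0.1242, 0.3162]
tool_rot: [178.4, 3.5, 108.8]
force: [0.1, 0.4, -0.8]
grip_width: 0.0033
grasp_force: 0.0
```

```bash
python3 - <<'E'
from h import *
st()
go(-.175,-.232,.14,90)
E
```

```text
12.02 [ 0.4778 -0.1242  0.3162] [178.41   3.52 108.79] F [ 0.1  0.4 -0.8] q [-29.   1.  41. 114.   2.  62.  29.]
xyz cm [ 0.08  0.41 -0.58] twist [ 2.22  3.19 20.95] TCP [ 0.481 -0.122  0.322]
```

Call:
{"op": "servo_tool", "data": {
  "plan": [
    {"xyz":[0,0.4,-0.6],"twist":[0.7,1,6.9],"jaw":1},
    {"xyz":[0,0.4,-0.6],"twist":[1.5,2.1,13.8],"jaw":1},
    {"xyz":[0,0.4,-0.6],"twist":[2.2,3.2,20.9],"jaw":1},
    {"xyz":[0,0.4,-0.6],"twist":[2.2,3.2,20.9],"jaw":1},
    {"xyz":[0,0.4,-0.6],"twist":[2.2,3.2,20.9],"jaw":1}
  ]
}}

```text
time_s: 12.43
tool_pos: [0.4815, -0.1208, 0.3223]
tool_rot: [180.0, 0.0, 88.6]
force: [-0.2, 0.6, -1.3]
grip_width: 0.0005
grasp_force: 0.0
```

```bash
python3 - <<'E'
from h import *
st()
go(-.051,-.232,.14,90)
E
```

```text
12.43 [ 0.4815 -0.1208  0.3223] [1.7996e+02 3.0000e-02 8.8640e+01] F [-0.18  0.58 -1.28] q [-29.   3.  42. 112.  -2.  66.  12.]
xyz cm [-0.26 12.37  0.04] twist [0.04 0.03 0.76] TCP [ 0.605 -0.126  0.322]
```

Call:
{"op": "servo_tool", "data": {
  "plan": [
    {"xyz":[-0.3,3,0],"twist":[0,0,0.7],"jaw":1},
    {"xyz":[-0.3,6,0],"twist":[0,0,0.7],"jaw":1},
    {"xyz":[-0.3,9,0],"twist":[0,0,0.7],"jaw":1},
    {"xyz":[-0.3,12.4,0],"twist":[0,0,0.7],"jaw":1},
    {"xyz":[-0.3,12.4,2],"twist":[0,0,0.7],"jaw":1},
    {"xyz":[-0.3,12.4,4],"twist":[0,0,0.7],"jaw":1},
    {"xyz":[-0.3,12.4,6],"twist":[0,0,0.7],"jaw":1},
    {"xyz":[-0.3,12.4,7],"twist":[0,0,0.7],"jaw":1},
    {"xyz":[-0.3,12.4,7],"twist":[0,0,0.7],"jaw":1}
  ]
}}

```text
time_s: 13.18
tool_pos: [0.6044, -0.1263, 0.2504]
tool_rot: [-179.8, -0.0, 87.9]
force: [-0.5, -0.1, 0.6]
grip_width: 0.0006
grasp_force: 0.0
```

```bash
python3 - <<'E'
from h import *
st()
go(-.051,-.232,.047,90)
c=shot('top');cv2.imwrite('pics/t6.png',cv2.resize(c['img'][135:285,215:410,::-1],None,fx=4,fy=4))
E
```

```text
13.18 [ 0.6044 -0.1263  0.2504] [-1.7979e+02 -3.0000e-02  8.7910e+01] F [-0.48 -0.06  0.56] q [-22.  25.  39.  99. -18.  62.  21.]
xyz cm [-0.01  0.08  2.14] twist [-0.21 -0.03  0.03] TCP [ 0.605 -0.126  0.229]
```

View pics/t6.png

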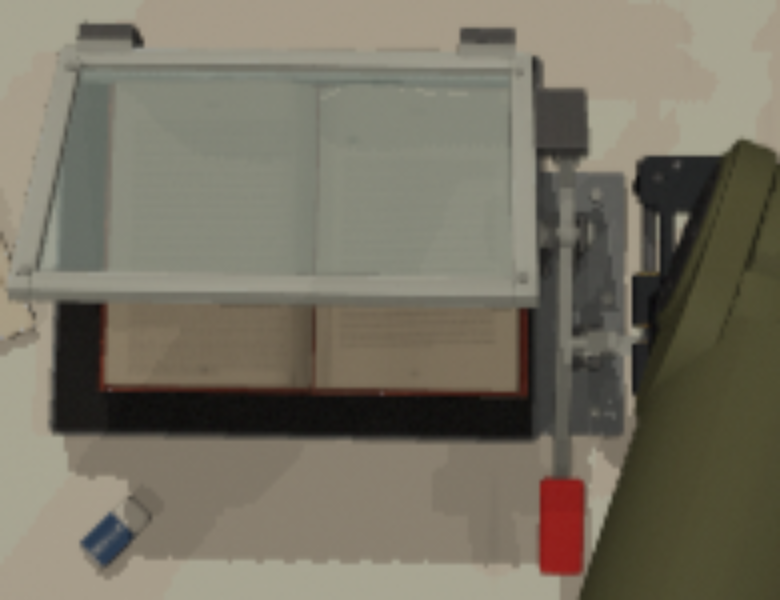

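The gripper is over the tab, clear of the lever and plate, and the arm is high above the pad. Pressing the tab.

Call:
{"op": "servo_tool", "data": {
  "plan": [
    {"xyz":[0,0,0.4],"twist":[0,0,0],"jaw":1},
    {"xyz":[0,0,0.7],"twist":[0,0,0],"jaw":1},
    {"xyz":[0,0,1.0],"twist":[0,0,0],"jaw":1},
    {"xyz":[0,0,1.3],"twist":[0,0,0],"jaw":1},
    {"xyz":[0,0,1.6],"twist":[0,0,0],"jaw":1},
    {"xyz":[0,0,1.9],"twist":[0,0,0],"jaw":1},
    {"xyz":[0,0,2.1],"twist":[0,0,0],"jaw":1},
    {"xyz":[0,0,2.1],"twist":[0,0,0],"jaw":1},
    {"xyz":[0,0,2.1],"twist":[0,0,0],"jaw":1},
    {"xyz":[0,0,2.1],"twist":[0,0,0],"jaw":1}
  ]
}}

```text
time_s: 14.07
tool_pos: [0.6059, -0.1275, 0.233]
tool_rot: [179.8, 0.0, 87.8]
force: [0.3, -4.0, 3.9]
grip_width: 0.0006
grasp_force: 2.4
```

```bash
python3 - <<'E'
from h import *
st()
c=shot('top');b=blob(c,'red',(335,230,375,290));print(b)
E
```

```text
14.07 [ 0.6059 -0.1275  0.233 ] [1.7983e+02 2.0000e-02 8.7760e+01] F [ 0.3  -3.97  3.91] q [-22.  26.  39. 100. -19.  60.  21.]
(array([355.92193309, 265.93680297]), array([351, 254,  11,  26, 269]))
```

Call:
{"op": "servo_tool", "data": {
  "plan": [
    {"xyz":[0,0,0.2],"twist":[0,0,0],"jaw":1},
    {"xyz":[0,0,0.3],"twist":[0,0,0],"jaw":1},
    {"xyz":[0,0,0.3],"twist":[0,0,0],"jaw":1},
    {"xyz":[0,0,0.3],"twist":[0,0,0],"jaw":1},
    {"xyz":[0,0,0.3],"twist":[0,0,0],"jaw":1},
    {"xyz":[0,0,0.3],"twist":[0,0,0],"jaw":1}
  ]
}}

```text
time_s: 14.62
tool_pos: [0.6058, -0.1273, 0.2297]
tool_rot: [179.9, 0.0, 87.8]
force: [1.3, -5.3, 4.1]
grip_width: 0.0003
grasp_force: 2.9
```

```bash
python3 - <<'E'
from h import *
st()
c=shot('top');b=blob(c,'red',(335,230,375,290));print(b)
E
```

```text
14.62 [ 0.6058 -0.1273  0.2297] [1.7985e+02 1.0000e-02 8.7770e+01] F [ 1.3  -5.32  4.09] q [-21.  27.  39. 100. -19.  60.  22.]
(array([357.44027304, 259.94197952]), array([352, 248,  12,  26, 293]))
```

Freed: the pad is back at its "up" pixel (357.4,259.9). I'll hold briefly while it finishes, then lift off and retreat.

Call:
{"op": "servo_tool", "data": {
  "plan": [
    {"xyz":[0,0,0],"twist":[0,0,0],"jaw":1},
    {"xyz":[0,0,0],"twist":[0,0,0],"jaw":1},
    {"xyz":[0,0,0],"twist":[0,0,0],"jaw":1},
    {"xyz":[0,0,0],"twist":[0,0,0],"jaw":1},
    {"xyz":[0,0,0],"twist":[0,0,0],"jaw":1},
    {"xyz":[0,0,0],"twist":[0,0,0],"jaw":1},
    {"xyz":[0,0,0],"twist":[0,0,0],"jaw":1},
    {"xyz":[0,0,0],"twist":[0,0,0],"jaw":1},
    {"xyz":[0,0,0],"twist":[0,0,0],"jaw":1},
    {"xyz":[0,0,0],"twist":[0,0,0],"jaw":1}
  ]
}}

```text
time_s: 15.5
tool_pos: [0.6058, -0.1273, 0.2297]
tool_rot: [179.9, 0.0, 87.8]
force: [2.0, -6.1, 3.9]
grip_width: 0.0
grasp_force: 2.9
```

Call:
{"op": "servo_tool", "data": {
  "plan": [
    {"xyz":[0,0,-0.5],"twist":[0,0,0],"jaw":1},
    {"xyz":[0,0,-1],"twist":[0,0,0],"jaw":1},
    {"xyz":[0,0,-1.5],"twist":[0,0,0],"jaw":1},
    {"xyz":[0,0,-2.5],"twist":[0,0,0],"jaw":1},
    {"xyz":[0,0,-6],"twist":[0,0,0],"jaw":1},
    {"xyz":[0,0,-10],"twist":[0,0,0],"jaw":1},
    {"xyz":[-3,0,-14],"twist":[0,0,0],"jaw":1},
    {"xyz":[-7,0,-16],"twist":[0,0,0],"jaw":1},
    {"xyz":[-11,0,-16],"twist":[0,0,0],"jaw":1},
    {"xyz":[-15,0,-16],"twist":[0,0,0],"jaw":1}
  ]
}}

```text
time_s: 16.33
tool_pos: [0.6003, -0.2706, 0.3923]
tool_rot: [179.7, -0.1, 88.0]
force: [0.7, -1.2, -0.1]
grip_width: 0.0006
grasp_force: 0.0
```

Call:
{"op": "servo_tool", "data": {
  "plan": [
    {"xyz":[-1,0,0],"twist":[0,0,0],"jaw":1},
    {"xyz":[-2,0,0],"twist":[0,0,0],"jaw":1},
    {"xyz":[-2,0,0],"twist":[0,0,0],"jaw":1},
    {"xyz":[-2,0,0],"twist":[0,0,0],"jaw":1},
    {"xyz":[-2,0,0],"twist":[0,0,0],"jaw":1},
    {"xyz":[-2,0,0],"twist":[0,0,0],"jaw":1}
  ]
}}

```text
time_s: 16.83
tool_pos: [0.5999, -0.2883, 0.3889]
tool_rot: [179.9, -0.1, 88.0]
force: [0.1, -0.5, 0.8]
grip_width: 0.0001
grasp_force: 0.0
```

```bash
python3 - <<'E'
from h import *
st()
c=shot('top');cv2.imwrite('pics/t7.png',cv2.resize(c['img'][135:285,190:450,::-1],None,fx=3,fy=3))
E
```

```text
16.83 [ 0.5999 -0.2883  0.3889] [ 1.7993e+02 -1.4000e-01  8.7990e+01] F [ 0.09 -0.52  0.75] q [ -9.  25.  44.  83. -18.  79.  34.]
```

View pics/t7.png

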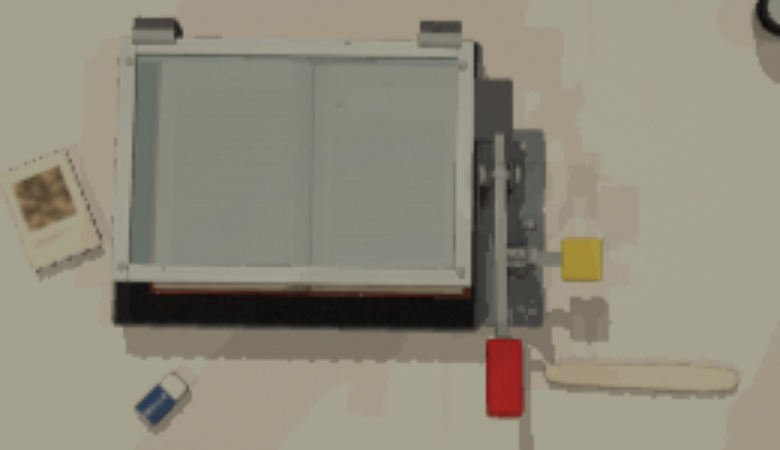

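The glass is down on the book, which sits square and home (cover edge at crop row ~291). The lever is up, the tab is back, the cards, eraser and folder have not moved, and the arm is clear. Handing in.

```bash
python3 -c "
from cell import env
print(env.sign_off())"
```

```text
the job is handed in; nothing more can be done
None
```

The job is handed in at about 17 s: the lever was pressed until it caught, the book was pushed square and home against the rear stop, and the tab was pressed so the glass came down on the book; the final picture shows the cards, eraser and bone folder in place and the arm clear of everything.

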